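# Wedge the rocking stamping block steady

### The job

The stone stamping block rocks because its red front left foot is too short. Without picking anything up or shoving the block out of place, push the loose wooden wedge along the bench, thin end first, under that foot until the block sits level and no longer rocks, leaving the other things where they are. Test it by pressing firmly (about 10 N) straight down with the fingertips on the brass disc over that foot, and finish while still pressing there, with the block steady and the wedge under the foot.

Things in the scene. Friction and masses are not known exactly. Their poses are not given: they have to be found in the camera images.
- block: Marble stamping block in a timber tray, 200 (x) by 260 (y) mm, underside 26, top 76 mm above the bench; 5 kg, loose, on four domed feet 26 mm wide, middles 30 mm in from the edges. Origin: centre of footprint at bench height; -x faces the robot, +y its left. The red foot at (-x, +y) ends 6 to 12 mm above the bench (varies): 2 to 5 N rocks that corner down. Under 15 N sideways does not slide it.
- press_mark (a point): Middle of the brass disc, 32 mm across, in the block's top face (76 mm above the bench when level), straight over the short red foot.
- loose_foot (a point): Top of the short red foot, where it meets the underside of the block, 26 mm above the bench; axes as the block. Push the wedge in from the block's +y side, towards its -y; that side face is 30 mm from the foot's middle. If let go, the block rocks back level onto its three black feet.
- wedge: Loose pale wooden wedge flat on the bench left of the block, 110 mm long, 44 wide, 90 g; 2 mm thick at the thin end (+x), rising evenly to 24 mm at the upright back (-x). Origin: centre of its underside, ends 55 mm either way. Its thin end points along the block's -y, up to 0.4 rad off. It slides easily (about 1 N); once it meets the foot the push climbs quickly.
- tin: Flat brass tin, 44 mm across, 30 mm high, standing on the stone near the corner diagonally opposite the loose one; bystander, origin at the centre of its underside.
- mallet: White-headed mallet with a wooden handle lying on the bench at the block's right, 235 mm long along its x, head 60 mm thick and 85 mm wide at +x; bystander, origin on the bench under the handle, 70 mm short of the head's middle.
- slicker: Turned wooden edge slicker standing on the bench beyond the block, 44 mm across, 64 mm high; bystander, origin at the centre of its underside.
- pot: Amber glass pot with a brass cap, 60 mm across, 65 mm high, standing beyond the block to the left; bystander, origin at the centre of its underside.
- weight: Plain steel disc weight, 48 mm across, 45 mm high, standing between robot and block to the right; bystander, origin at the centre of its underside.
- jar: Clear glass jar with a steel cap, 72 mm across, 120 mm high, standing behind the block; bystander, origin at the centre of its underside.
- awl: Wooden-handled awl lying on the bench to the right, 170 mm long along its x; bystander, origin underneath it, near its middle.
Not all that is in view belongs to the job. What is meant by the wedge is not black or green, and is the larger of those in its own colour.

How it is judged:
On the way:
1. the wedge has been pushed in under the short red foot (x of loose_foot in the frame of wedge between -0.035 and 0.047 m and y of loose_foot in the frame of wedge between -0.019 and 0.019 m), for 0.2 s.
At the end, for the whole second after the job is handed in: Fingertips press within 30 mm of the brass disc's middle with over 5 N; the block stays still and level to 0.016 rad (2 mm at the foot); the red foot bears on the wedge (over 1 N) within 19 mm of its centre line; the wedge lies flat on the bench at rest (all of step 1 and angle between block's own z axis and vertical below 0.016 rad and angular speed of block below 0.05 rad/s and height (world z) of wedge below 0.006 m and linear speed of wedge below 0.01 m/s and contact force between block and wedge above 1 N and contact force between the fingers and block above 5 N and horizontal distance between the grasp point and press_mark below 0.03 m and height (world z) of the grasp point above 0.07 m); the arm keeps its last pose, push and grip.
It fails at once if the wedge is lifted or tipped off the bench (height (world z) of wedge above 0.012 m or angle between wedge's own z axis and vertical above 0.25 rad).
It fails at once if the block is shoved more than 25 mm, or lifted (distance of block from where it was at the start of the episode above 0.025 m or height (world z) of block above 0.02 m).
It fails at once if a bystander is moved more than 25 mm or the standing ones tipped (distance of any of tin, mallet, slicker, pot, weight, jar, awl from where it was at the start of the episode above 0.025 m or angle between any of tin, slicker, pot, weight, jar's own z axis and vertical above 0.5 rad).
It also fails if it takes over 61 s, if anything falls off the work surface, if the arm or the gripper's body presses on something with over 40 N, if the wrist force passes 120 N, or if a joint passes its speed limit or range.

### The arm

A 6-joint arm with a two-finger parallel gripper is mounted at the origin on the work surface. World frame = base frame: x ahead of the robot, y to its left, z up, the work surface at z = 0. Lengths are in m, angles in rad, forces in N, time in s.
With the tool pointing down it reaches from about 0.35 to 0.85 m from the base axis. Payload 8.1 kg.
Tool frame: the origin (TCP) lies midway between the tips of the shut fingers; the grasp point (between the pads) lies 19 mm behind it (robot.grip_depth is the distance from the TCP to the grasp point, in m); z points along the fingers, x is the direction in which the jaws open and shut, and the axes are right-handed (so a half turn about z gives the same grasp; the last joint's range is limited). The gripper opens to 85 mm and grips with 20 to 120 N. Pads are 22 mm wide; open, the fingers measure 114 mm over their backs; the gripper's body (76 mm by 85 mm) begins 54 mm behind the grasp point. The pads swing forward as they close: fully open they stand 13 mm farther back than shut.
Start: joints at [1.041, 0.13, 1.488, -0, 1.523, -0.085], TCP at [0.258, 0.542, 0.231] pointing down, gripper open.
Joint ranges: [-2.96, 2.96], [-0.89, 2.26], [0.02, 2.5], [-1.34, 4.48], [0, 2.73], [-2.66, 2.66]. Speed limits (rad/s): [2.39, 2.39, 2.79, 3.14, 3.14, 3.14].

### API

Orientations are given as a unit quaternion [w, x, y, z].
In Python, from cell import robot, capture, spot_in, cut_out, mark_of gives the robot as it stands. The module is installed in compiled form; this text tells all that it offers. Calls block until the motion is done:
- robot.move_ptp(position, orientation): joint-space move of the TCP to a pose.
- robot.servo_line(position, rotation=None, max_speed=0.15, f_stop=None): straight line of the TCP; rotation=None keeps the orientation; max_speed is the mean speed in m/s. With f_stop (N) it stops when the force on the tool has changed by that much, and returns True; else False.
- robot.set_joints(angles): joint-space move.
- robot.command_gripper(opening, strength=None): opening from 0.0 (shut) to 1.0 (fully open); strength is the grip in N (None keeps the last); returns when the fingers have stopped.
- robot.sleep(seconds).
- robot.ik(position, orientation): joint angles nearest the present ones, or None.
- robot.get_state(): the state.
- capture(name): name is "side" or "top" or "wrist"; returns a dict with "color" (400x640x3 uint8, red, green, blue), "fov_y" (degrees; the focal length in pixels is half the picture's height over the tangent of half this angle, whatever the lens; pixels are square), "cx", "cy" (the principal point, pixels), "position" and "orientation" of the camera in the world. Camera axes: x right, y down, z forward; pixel columns grow to the right and rows downward; lengths in m; the calibration is good to about 2 mm. A picture is of the moment at which its call begins. There is no depth.
A pose or a line that the arm cannot do raises robot.Unreachable and nothing moves.
- robot.finish_job(): hands the job in, once; it reports no verdict.
Trained networks look in a picture, given as the dict that the camera call returned (one of the last four; its "shot" number tells which), for a name from the list of things; names that differ only in an ending like _2 or _b are one class to them, and where a whole thing is asked for, a point or a joint stands for the part that bears it (a point fixed in the world has none). Each returns a list of dicts, best first, with "conf" (0 to 1); they miss things now and then, are a little off and sometimes report something else, mostly with a low value. They report only what shows in the picture. A call takes as long as a camera call. They do not tell look-alikes from the thing itself.
- spot_in(picture, query): "point" ([x, y, z] in m, in world coordinates, good to about 4 mm: the middle of the surface that is visible of it).
- cut_out(picture, query): "mask" (400x640 bool, what is visible of it).
- mark_of(picture, query): "point" ([x, y, z] in m, in world coordinates, good to about 4 mm: a listed point, or the origin of a listed thing).
The state is a dict: "clock": time; "joints": joint angles; "qvel": joint speeds; "joint_torque": joint torques, N m; "eef_pos": TCP position; "tool_rot": TCP orientation; "ft_force": force on the tool from outside, world axes, zero at the start; "moment": the same for the moment, N m; "opening": opening from 0.0 (shut) to 1.0 (fully open).
Only numpy, scipy, OpenCV 4.12 (cv2) and the standard library are available. Lean on these libraries where they do the work, as an engineer would, in place of code of your own. Each camera call takes 0.05 s, during which the arm holds its last target. There are 200 camera calls.

## Working session

There is one attempt and no reset: what is moved stays moved. The work goes in short steps, each a Python script; the robot and the scene stay as the last script left them, time stands still between calls to the robot, and variables do not carry over. Pictures are saved under pics/ and viewed, about 8 in all and at most 12, crops included, and the job is handed in when it is done.

```bash
mkdir -p pics
cat > h.py <<'E'
import numpy as np, cv2
from scipy.spatial.transform import Rotation as R
from cell import robot, capture, spot_in, cut_out, mark_of
def rot(q): return R.from_quat([q[1],q[2],q[3],q[0]])
def quat(r): a=r.as_quat(); return [a[3],a[0],a[1],a[2]]
def foc(p): return 200/np.tan(np.radians(p["fov_y"])/2)
def pix2plane(p,uv,z):
    uv=np.atleast_2d(uv); f=foc(p)
    d=np.c_[(uv[:,0]-p["cx"])/f,(uv[:,1]-p["cy"])/f,np.ones(len(uv))]
    d=rot(p["orientation"]).apply(d); c=np.array(p["position"])
    return c+d*((z-c[2])/d[:,2])[:,None]
def proj(p,X):
    c=rot(p["orientation"]).inv().apply(np.atleast_2d(X)-np.array(p["position"]))
    return c[:,:2]/c[:,2:]*foc(p)+[p["cx"],p["cy"]]
def save(n,im): cv2.imwrite("pics/"+n,cv2.cvtColor(im,cv2.COLOR_RGB2BGR))
E
python3 - <<'E'
from h import *
np.set_printoptions(precision=4,suppress=True)
ims=[]
for n in ("top","side"):
    p=capture(n); ims.append(p["color"]); print(n,p["position"],p["fov_y"])
    for q in ("wedge","press_mark","loose_foot","block","weight","pot","tin","mallet","slicker","jar"):
        if n=="side" and q not in("wedge","press_mark","loose_foot","block"): continue
        print(q,[(round(d["conf"],2),np.round(d["point"],3).tolist(),proj(p,d["point"])[0].round().tolist()) for d in mark_of(p,q)[:4]])
save("top.png",ims[0]);save("side.png",ims[1])
E
```

```text
top [ 0.4734 -0.1542  1.1143] 48.30539872052943
wedge [(0.9, [0.731, 0.209, 0.001], [185.0, 152.0]), (0.7, [0.583, 0.132, 0.002], [212.0, 210.0]), (0.7, [0.46, 0.119, -0.003], [216.0, 259.0]), (0.6, [0.482, 0.236, -0.0], [170.0, 250.0])]
press_mark [(0.61, [0.552, 0.011, 0.072], [255.0, 220.0]), (0.4, [0.613, -0.095, 0.002], [302.0, 198.0])]
loose_foot [(0.68, [0.554, 0.009, 0.026], [259.0, 221.0])]
block [(0.73, [0.613, -0.097, -0.0], [303.0, 199.0]), (0.63, [0.764, -0.085, 0.001], [299.0, 140.0]), (0.41, [0.586, 0.135, 0.006], [211.0, 208.0])]
weight [(0.72, [0.437, -0.136, -0.002], [318.0, 269.0])]
pot [(0.7, [0.79, 0.048, -0.003], [248.0, 130.0])]
tin [(0.65, [0.65, -0.19, 0.08], [341.0, 179.0]), (0.43, [0.528, -0.331, -0.002], [397.0, 233.0])]
mallet [(0.17, [0.558, 0.01, 0.025], [259.0, 219.0]), (0.15, [0.61, -0.097, 0.0], [303.0, 200.0])]
slicker [(0.51, [0.763, -0.086, -0.001], [300.0, 141.0])]
jar [(0.64, [0.751, -0.187, 0.001], [339.0, 145.0])]
side [0.4137 0.6758 0.588 ] 51.59984070264158
wedge [(0.77, [0.732, 0.21, 0.001], [214.0, 328.0]), (0.73, [0.586, 0.137, 0.003], [301.0, 310.0]), (0.71, [0.48, 0.232, 0.004], [348.0, 361.0]), (0.66, [0.46, 0.125, -0.002], [369.0, 318.0])]
press_mark [(0.69, [0.558, 0.011, 0.074], [330.0, 242.0]), (0.54, [0.797, 0.051, -0.004], [219.0, 268.0])]
loose_foot [(0.64, [0.552, 0.014, 0.023], [332.0, 263.0])]
block [(0.65, [0.611, -0.098, -0.0], [318.0, 238.0])]
```

View pics/top.png

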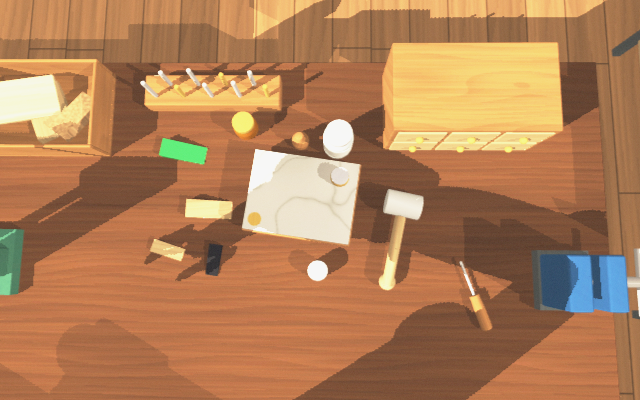

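View pics/side.png

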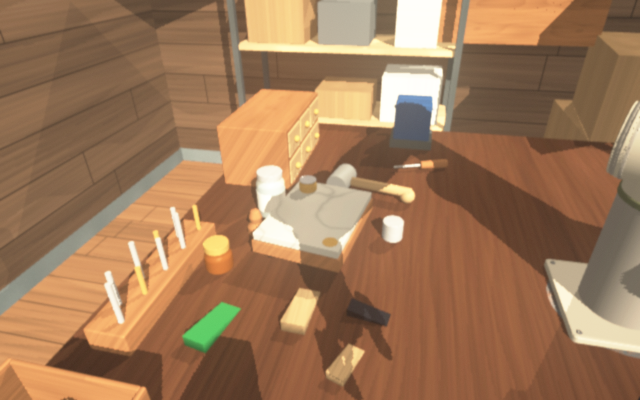

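The top view shows four wedge-like things: green (184,151), large pale (209,209), small pale (168,250) and black (214,259). The large pale one at (209,209) in top, about (301,310) in side, is the wedge. The disc is at (255,219) in top. Next I'll fit the wedge and block poses from their outlines and take one close crop.

```bash
cat >> h.py <<'E'
from scipy.optimize import minimize
W=np.array([[s,y,z] for y in(-.022,.022) for s,z in((-.055,0),(-.055,.024),(.055,0),(.055,.002))])
B=np.array([[x,y,z] for x in(-.1,.1) for y in(-.13,.13) for z in(.026,.076)])
def place(V,q): return R.from_euler('z',q[2]).apply(V)+[q[0],q[1],0]
def sil(p,V,q,S=4):
    m=np.zeros((400*S,640*S),np.uint8)
    h=cv2.convexHull(((proj(p,place(V,q))+.5)*S).astype(np.float32))
    cv2.fillConvexPoly(m,h.round().astype(np.int32),1); return m
def fit(views,V,q0):
    up=[(p,cv2.resize(m.astype(np.uint8),None,fx=4,fy=4,interpolation=cv2.INTER_NEAREST)) for p,m in views]
    def c(q):
        s=0
        for p,m in up:
            a=sil(p,V,q); s+=1-(a&m).sum()/(a|m).sum()
        return s/len(up)
    q0=np.array(q0); best=minimize(c,q0,method='Nelder-Mead',options=dict(initial_simplex=[q0,q0+[.01,0,0],q0+[0,.01,0],q0+[0,0,.12]],xatol=1e-4,fatol=1e-4))
    return best.x,best.fun
def near(p,q,uv,r=15):
    o=[d for d in cut_out(p,q) if np.hypot(*(np.argwhere(d["mask"])[:,::-1].mean(0)-uv))<r]
    return o[0]["mask"] if o else None
E
python3 - <<'E'
from h import *
np.set_printoptions(precision=4,suppress=True)
V={"wedge":[],"block":[]}
for n in("top","side"):
    p=capture(n)
    for q,c in(("wedge",(.585,.134,.012)),("block",(.612,-.096,.06))):
        m=near(p,q,proj(p,c)[0],20)
        print(n,q,None if m is None else m.sum())
        if m is not None:V[q].append((p,m))
for v in V["wedge"]: print(fit([v],W,[.585,.134,-1.6]))
for v in V["block"]: print(fit([v],B,[.612,-.096,-.15]))
qw,e=fit(V["wedge"],W,[.585,.134,-1.6]);print("W",qw,e)
qb,e=fit(V["block"],B,[.612,-.096,-.15]);print("B",qb,e)
print("press",place(np.array([[-.07,.1,.076]]),qb))
tiles=[]
for (p,m),c0 in zip(V["wedge"],[(205,205),(310,290)]):
    im=p["color"].copy(); x,y=c0
    im=cv2.resize(im[y-65:y+65,x-65:x+65],None,fx=3,fy=3,interpolation=cv2.INTER_CUBIC)
    for M,q in((W,qw),(B,qb)):
        for a in (proj(p,place(M,q))+.5-[x-65,y-65])*3: cv2.circle(im,tuple(int(t) for t in a),3,(255,0,0),1)
    tiles.append(im)
save("crop.png",np.hstack(tiles))
E
```

```text
top wedge 829
top block 8634
side wedge 1119
side block 7206
(array([ 0.5855,  0.14  , -1.6032]), np.float64(0.038625976706472054))
(array([ 0.5883,  0.1322, -1.6038]), np.float64(0.043815832337930294))
(array([ 0.6083, -0.095 , -0.1499]), np.float64(0.08257514377930375))
(array([ 0.6132, -0.0999, -0.1377]), np.float64(0.06730909503509308))
W [ 0.5864  0.1387 -1.5969] 0.11223584918817481
B [ 0.6111 -0.0972 -0.1439] 0.07936819959499714
press [[0.5562 0.0118 0.076 ]]
```

View pics/crop.png

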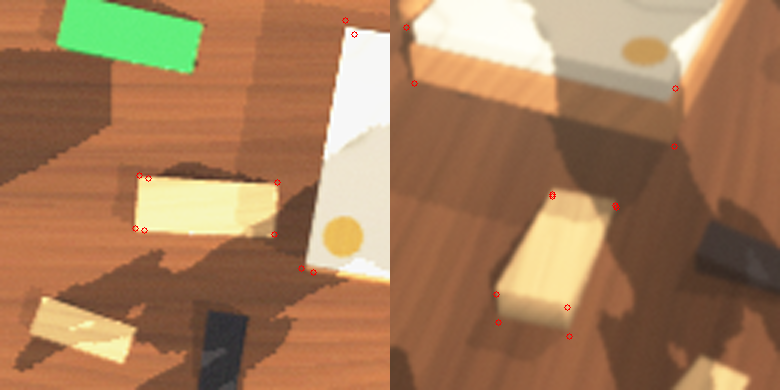

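The choice is confirmed: the large pale wedge shows a tall back at the left and a thin end facing the block. The two fitted views disagree by 5–8 mm, so I'll take a closer wrist view before moving anything.

```bash
cat >> h.py <<'E'
def tool(push_yaw,tilt=0.,across=True):
    """Tool pointing down, leaning back by tilt from push direction; jaws across the push."""
    d=np.array([np.cos(push_yaw),np.sin(push_yaw),0]); z=np.sin(tilt)*d+np.cos(tilt)*np.array([0,0,-1.])
    s=np.array([-d[1],d[0],0]); best=None
    for x in (s,-s):
        r=R.from_matrix(np.c_[x,np.cross(z,x),z]); 
        yield quat(r)
def pick(pos,*a):
    j=np.array(robot.get_state()["joints"]); o=[]
    for q in tool(*a):
        k=robot.ik(pos,q)
        if k is not None: o.append((abs(np.array(k)-j).max(),q))
    return min(o,key=lambda t:t[0])[1]
E
python3 - <<'E'
from h import *
np.set_printoptions(precision=4,suppress=True)
P=[.56,.14,.34]; q=pick(P,-1.6); robot.move_ptp(P,q)
print(robot.get_state()["clock"],robot.get_state()["ft_force"])
p=capture("wrist"); print(p["position"],rot(p["orientation"]).as_matrix()[:,2],p["fov_y"])
for k in("wedge","press_mark","loose_foot"): print(k,[(round(d["conf"],2),np.round(d["point"],3).tolist()) for d in mark_of(p,k)[:4]])
m=near(p,"wedge",proj(p,(.586,.136,.012))[0],40)
im=p["color"].copy()
if m is not None:
    qw,e=fit([(p,m)],W,[.586,.136,-1.6]);print("W",qw,e)
    for a in proj(p,place(W,qw))+.5: cv2.circle(im,tuple(int(t) for t in a),3,(255,0,0),1)
hsv=cv2.cvtColor(p["color"],cv2.COLOR_RGB2HSV)
save("wrist.png",im); np.save("wrist.npy",np.array([p],dtype=object))
E
```

```text
2.9667 [-0.258   0.2539  0.2187]
[0.5621 0.2216 0.4818] [-0.0096 -0.3176 -0.9482] 60.14960480758958
wedge [(0.98, [0.732, 0.204, -0.003]), (0.73, [0.581, 0.137, 0.001]), (0.7, [0.462, 0.118, -0.0]), (0.68, [0.482, 0.238, 0.003])]
press_mark [(0.74, [0.556, 0.011, 0.076])]
loose_foot [(0.71, [0.555, 0.011, 0.026])]
W [ 0.5835  0.1359 -1.6   ] 0.03750908650351348
```

View pics/wrist.png

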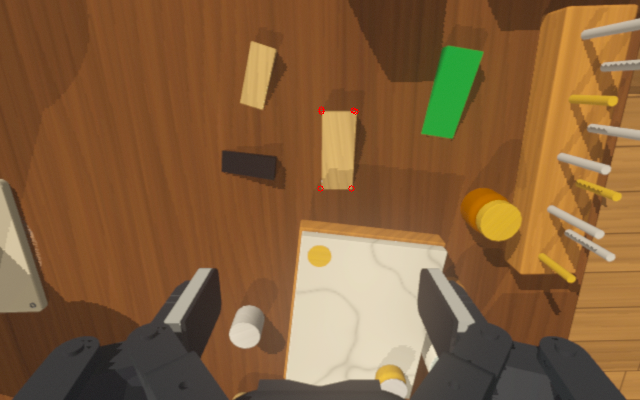

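```bash
cat >> h.py <<'E'
def loc(q,x,y,z): return place(np.array([[x,y,z]]),q)[0].tolist()
def look(name,q0,foot=(.5555,.0115)):
    p=capture("wrist"); m=near(p,"wedge",proj(p,(q0[0],q0[1],.012))[0],40); im=p["color"].copy(); qw=None
    if m is not None:
        qw,e=fit([(p,m)],W,q0); d=R.from_euler('z',-qw[2]).apply([foot[0]-qw[0],foot[1]-qw[1],0])
        print("wedge",qw.round(4),"err",round(e,3),"foot in wedge",d[:2].round(4))
        for a in proj(p,place(W,qw))+.5: cv2.circle(im,tuple(int(t) for t in a),3,(255,0,0),1)
    save(name,im); return p,qw
E
python3 - <<'E'
from h import *
np.set_printoptions(precision=4,suppress=True)
p=np.load("wrist.npy",allow_pickle=True)[0]; print("disc",pix2plane(p,[[319.5,256.5]],.076))
q0=np.array([.5845,.136,-1.60]); q1=np.array([.5736,.136,-1.715])
robot.command_gripper(.2,20)
a=loc(q0,-.015,.062,.12); o=pick(a,q0[2]-np.pi/2); robot.move_ptp(a,o)
print("down",robot.servo_line(loc(q0,-.015,.062,.006),f_stop=6))
o1=min(tool(q1[2]-np.pi/2),key=lambda t:-abs(np.dot(t,o)))
q0b=q0.copy(); q0b[2]=q1[2]
print(robot.servo_line(loc(q0,-.015,.045,.006),o1,max_speed=.06,f_stop=8))
print(robot.servo_line(loc(q1,-.015,.033,.006),o1,max_speed=.03,f_stop=10))
print(robot.get_state()["eef_pos"],robot.get_state()["ft_force"])
robot.servo_line(loc(q1,-.015,.055,.006)); robot.servo_line(loc(q1,-.015,.055,.12))
P=[.56,.14,.34]; robot.move_ptp(P,pick(P,-1.6))
look("w2.png",q1); print(robot.get_state()["clock"])
E
```

```text
disc [[0.5567 0.0101 0.076 ]]
down False
False
False
[0.6084 0.1461 0.006 ] [0.0516 0.8886 0.6301]
wedge [ 0.5722  0.1351 -1.6728] err 0.025 foot in wedge [ 0.1247 -0.0041]
10.275
```

View pics/w2.png

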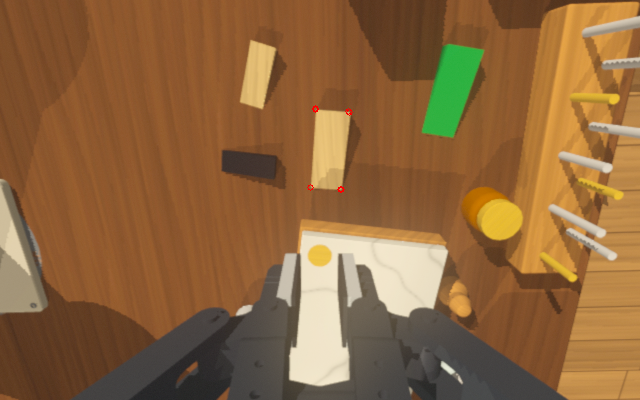

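The wedge is now nearly in line: it sits at about (331,150) in the picture, and the foot is 4 mm off its axis. Next I'll push from behind with the tool leaning back.

Run:
```python
from h import *
np.set_printoptions(precision=4,suppress=True)
foot=np.array([.556,.011]); psi=-1.692; d=np.array([np.cos(psi),np.sin(psi)])
def at(s,z): return [*(foot-d*s),z]     # s: TCP distance short of the foot
t=.35
a=at(.225,.12); robot.move_ptp(a,pick(a,psi,t))
print("down",robot.servo_line(at(.225,.009),f_stop=6))
hit=robot.servo_line(at(.12,.009),max_speed=.06,f_stop=6)
s=robot.get_state(); print(hit,s["eef_pos"],s["ft_force"],s["clock"])
if not hit:
    hit=robot.servo_line(at(.064,.009),max_speed=.02,f_stop=7)
    s=robot.get_state(); e=np.array(s["eef_pos"][:2]); print(hit,s["eef_pos"],"short",np.dot(foot-e,d),s["ft_force"],s["clock"])
p=capture("side"); save("s3.png",cv2.resize(p["color"][200:350,230:430],None,fx=3,fy=3,interpolation=cv2.INTER_CUBIC))
```

```text
down False
False [0.5706 0.1303 0.009 ] [-0.4611  0.6584 -0.8524] 14.0333
True [0.5662 0.0946 0.0087] short 0.0841904777229315 [0.9118 0.8219 0.839 ] 15.7583
```

View pics/s3.png

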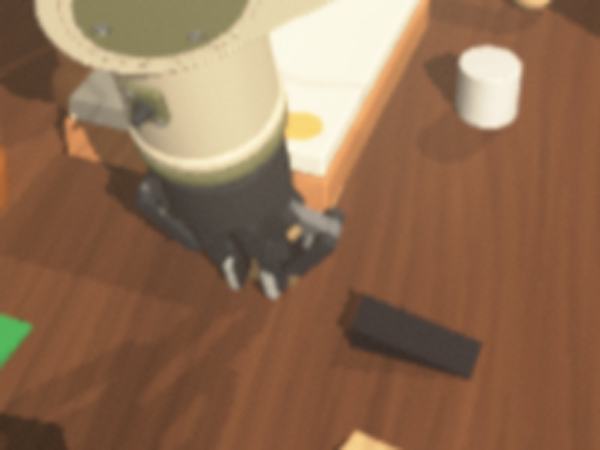

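The push rose at 84 mm short of the foot, about where 9 mm of wood meets it. I'll firm it up with a second push, then back off and press.

Run:
```python
from h import *
np.set_printoptions(precision=4,suppress=True)
foot=np.array([.556,.011]); psi=-1.692; d=np.array([np.cos(psi),np.sin(psi)])
def at(s,z): return [*(foot-d*s),z]
def rep(l,h=None):
    s=robot.get_state(); e=np.array(s["eef_pos"]); print(l,h,e,"short",np.dot(foot-e[:2],d).round(4),np.array(s["ft_force"]),round(s["clock"],2))
h=robot.servo_line(at(.078,.009),max_speed=.01,f_stop=9); rep("push",h)
robot.servo_line(at(.13,.012)); robot.servo_line(at(.15,.15),max_speed=.25); 
P=[.575,.16,.34]; robot.move_ptp(P,pick(P,-1.6)); look("w4.png",np.array([.560,.03,-1.69]),foot); rep("up")
```

```text
push True [0.5658 0.0941 0.0082] short 0.0837 [0.9336 2.966  1.2832] 16.18
wedge [ 0.5595  0.0309 -1.6716] err 0.478 foot in wedge [ 0.0201 -0.0014]
up None [0.574  0.16   0.3365] short 0.1501 [ 0.2373  0.4798 -0.2707] 18.23
```

View pics/w4.png

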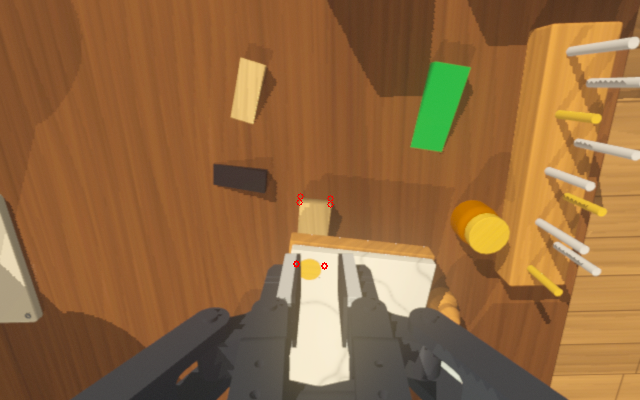

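The wedge is in straight under the corner: its back is at about (315,200) and its axis runs through the disc at (310,269). Now the press test.

Run:
```python
from h import *
np.set_printoptions(precision=4,suppress=True)
def rep(l):
    robot.sleep(.4); s=robot.get_state(); print(l,np.array(s["eef_pos"]),np.array(s["ft_force"]),round(s["clock"],2)); return s
robot.command_gripper(0,20)
a=[.556,.011,.10]; robot.move_ptp(a,pick(a,-1.6)); f0=rep("above")["ft_force"][2]
h=robot.servo_line([.556,.011,.066],max_speed=.015,f_stop=6); s=rep(h); z=s["eef_pos"][2]
for i in range(12):
    F=s["ft_force"][2]-f0
    if abs(F)>10: break
    z-=.0005; robot.servo_line([.556,.011,z],max_speed=.01); s=rep(i)
```

```text
above [0.5564 0.0113 0.1005] [ 0.506  -0.2693  0.1457] 20.03
True [0.556  0.011  0.0752] [-0.2258  0.1705  4.7423] 21.95
0 [0.5563 0.011  0.0752] [-1.9034  0.3658  5.3112] 22.6
1 [0.5563 0.011  0.0752] [-4.5096  0.204   9.3319] 23.25
2 [0.5564 0.011  0.0751] [-6.2081  0.9149 11.6902] 23.9
```

Run:
```python
from h import *
np.set_printoptions(precision=4,suppress=True)
for i in range(3):
    robot.sleep(.5); s=robot.get_state(); print(np.array(s["eef_pos"]),np.array(s["ft_force"]),round(s["clock"],2))
w=capture("wrist"); t=capture("top"); p=capture("side")
V=[]
for c in (t,p):
    m=near(c,"block",proj(c,(.612,-.096,.06))[0],25)
    if m is not None: print("block",fit([(c,m)],B,[.612,-.096,-.15]))
c=lambda im,x,y:cv2.resize(im[y-60:y+60,x-70:x+70],None,fx=2.8,fy=2.8,interpolation=cv2.INTER_CUBIC)
save("fin.png",np.hstack([c(p["color"],320,265),c(t["color"],240,210)]))
save("finw.png",w["color"])
```

```text
[0.5564 0.011  0.0751] [-5.6548  0.8114 13.2739] 24.4
[0.5564 0.011  0.0751] [-5.5869  0.3581 13.8071] 24.9
[0.5564 0.011  0.0751] [-5.7222 -0.5424 13.494 ] 25.4
block (array([ 0.6098, -0.094 , -0.1635]), np.float64(0.17573024140706595))
block (array([ 0.6139, -0.0997, -0.1387]), np.float64(0.3369824163357913))
```

View pics/fin.png

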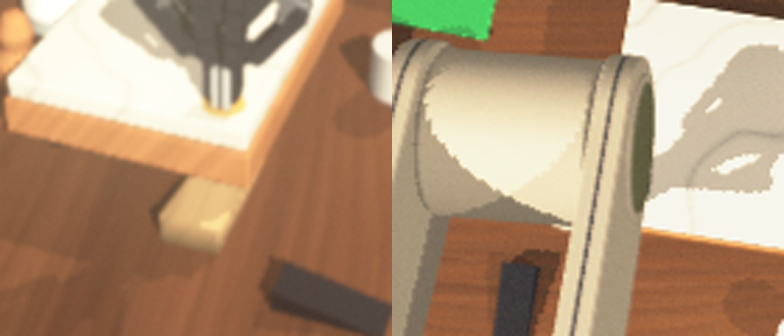

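View pics/finw.png

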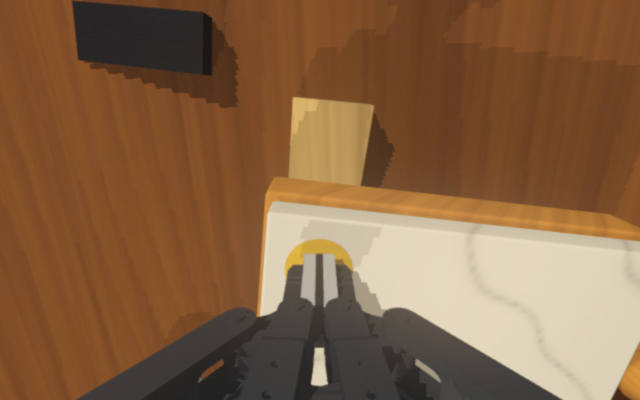

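The press holds at 13.5 N with the fingertip height steady. The tips are on the disc at (319,255), and the wedge's back stands square out from under the corner at (333,101). Handing in.

```bash
python3 -c "
from h import *
p=capture('wrist');print(pix2plane(p,[[293,98],[373,105]],.024).round(4), robot.get_state()['ft_force'])
robot.finish_job()"
```

```text
[[0.5446 0.0859 0.024 ]
 [0.5876 0.0811 0.024 ]] [-5.57181145  0.71585084 14.16747179]
the job is handed in; nothing more can be done
```

I pushed the large pale wedge under the red foot and handed the job in while still pressing on the brass disc. The robot gives no verdict, so I don't know how it was judged.

- **Wedge:** I nudged it sideways with two fingertips to line it up. Then I pushed it thin end first from behind until the force climbed twice, at nearly the same place. My last measurement put the foot about 17–20 mm ahead of the wedge's middle and within about 2 mm of its centre line. Nothing was lifted.
- **Press test:** The force settled at 13–14 N straight down, with about 5.6 N sideways. That is a bit firmer than the 10 N asked for. The fingertips were on the disc's middle, and their height held at 75.1–75.2 mm from 5 N to 14 N, so the block no longer rocked. That is about 0.8 mm below the nominal 76 mm, inside the 2 mm allowed.

**Checks that were weak or disagreed:**
- The side and top cameras differed by 4–8 mm on the wedge and block positions, so I relied on the wrist camera.
- In the last two block fits the arm hid part of the block, so they were poor. They still agreed with the starting position to within a few millimetres.
- I did not measure the block's tilt or the force between foot and wedge directly; both are inferred from the steady fingertip height under load.
- I did not re-measure the bystanders after the moves.

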